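# Index the water tester's vial turret to the next stop

## Robot

A 6-joint arm with a two-finger parallel gripper is mounted at the origin on the work surface. World frame = base frame: x ahead of the robot, y to its left, z up, the work surface at z = 0. Lengths are in m, angles in rad, forces in N, time in s.
With the tool pointing down it reaches from about 0.325 to 0.75 m from the base axis. Payload 7.6 kg.
Tool frame: the origin (TCP) lies at the very end of the fingers, on their centre line; the grasp point (between the pads) lies 19 mm behind it (ctrl.hold_point_z is the distance from the TCP to the grasp point, in m); z points along the fingers, y is the line along which they close (so a half turn about z gives the same grasp; the last joint's range is limited). The gripper opens to 85 mm and grips with 20 to 120 N. Pads are 22 mm wide; open, the fingers measure 114 mm over their backs; the gripper's body (76 mm by 85 mm) begins 54 mm behind the grasp point. The pads swing forward as they close: fully open they stand 13 mm farther back than shut.
Start: joints at [1.122, 0.052, 1.401, -0, 1.689, -0.07], TCP at [0.194, 0.488, 0.231] pointing down, gripper open.
Joint ranges: [-2.9, 2.9], [-0.91, 2.17], [0.12, 2.37], [-1.06, 4.2], [0.26, 2.73], [-2.93, 2.93]. Speed limits (rad/s): [2.57, 2.57, 3.01, 3.14, 3.14, 3.14].

## Interface

Orientations are given as a unit quaternion [w, x, y, z].
In Python, from plant import monitor, optics, ticket, spotter, ctrl gives the robot as it stands.
- The arm moves only by the tool jog_arm, never from a script. Its arguments are lists of equal length, an entry for each row: "angular": the turn, a rotation vector about the tool's x, y, z in degrees, a list of three; "translation": the shift along the tool's x, y, z in mm, a list of three; "jaw": the closure, from -1 (fully open) to 1 (shut). A call has 1 to 5 rows; each row shifts and turns the commanded pose from where the row before left it, along the tool's axes as they then stand; what a row does not reach is not made up. A row lasts 1/8 s, in which the tool goes at most 62.5 mm and 10.7 degrees, less where a joint would pass 70% of its speed; a pose out of reach is approached as far as the arm can. A call with a gripper value outside its range is refused whole. The fingers move at their own pace and stop on an object; "force" is the grip in N (left out, the last holds). Time passes only in rows, so rows that do not move let the fingers close. It gives the time, the measured TCP pose, the force, the opening and the grip force at its end, in the units of the state.
- monitor.get_state(): the state, without advancing time (a new reading comes with each control period).
- optics.camera(name): name is "scene" or "side" or "wrist"; returns the picture (400x640x3 uint8, blue, green, red); there is no depth.
- optics.get_calibration(name): a dict with "vfov" (degrees; the focal length in pixels is half the picture's height over the tangent of half this angle, whatever the lens; pixels are square), "cx", "cy" (the principal point, pixels), "k1" (the pictures are not rectified: a ray, as slopes to the right and down, at radius r is drawn at 1 + k1 r^2 times it, then the intrinsics apply), "R" (3x3) and "t" (3): a world point X has camera coordinates R X + t. Camera axes: x right, y down, z forward; pixel columns grow to the right and rows downward; lengths in m; the calibration is good to about 2 mm. A picture is of the moment at which its call begins: read the wrist's pose just before it. get_calibration takes no time and is no camera call; for the wrist camera it gives the pose at the moment of the call.
- ticket.job_done(): hands the job in; it is judged then, once.
Trained networks look in the newest picture that a camera, given by its name, has taken for a name from the list of things; names that differ only in an ending like _2 or _b are one class to them, and where a whole thing is asked for, a point or a joint stands for the part that bears it (a point fixed in the world has none). Each returns a list of dicts, best first, with "p" (0 to 1); they miss things now and then, are a little off and sometimes report something else, mostly with a low value. They report only what shows in the picture. A call takes as long as a camera call.
- spotter.boxes_of(thing, camera): "bbox" ([left, top, width, height] in pixels, round what is visible of it).
- spotter.masks_of(thing, camera): "region" (400x640 bool, what is visible of it) and "bbox" ([left, top, width, height] in pixels, round what is visible of it).
The state is a dict: "time_s": time; "joint_pos": joint angles; "joint_vel": joint speeds; "joint_efforts": joint torques, N m; "tcp_pos": TCP position; "tcp_rot": TCP orientation; "contact_force": force on the tool from outside, world axes, zero at the start; "ft_torque": the same for the moment, N m; "grip_width": finger opening in m; "grip_force": force on a finger pad.
Only numpy, scipy, OpenCV 4.12 (cv2) and the standard library are available. Lean on these libraries where they do the work, as an engineer would, in place of code of your own. Each camera call takes 0.05 s, during which the arm holds its last target. There are 200 camera calls.

## Task

Bring the next vial under the water tester's reading head: loosen the tilted red lock knob all the way (its thread is left-handed, so it loosens clockwise seen from above), push the vial turret exactly one place round, anticlockwise seen from above, so that it clicks into the next stop and rests there by itself. Then turn the knob back anticlockwise until it is fully tight again, and leave the things lying about where they are (including the white weight and the steel clip on the tester's base).

Things in the scene. Friction and masses are not known exactly. Their poses are not given: they have to be found in the camera images.
- tester: Water tester, fixed to the shelf: white base plate 20 mm thick, x -130..150, y -185..145 mm. Origin on the turret's axis at shelf level; z up, front is -x (towards the robot), left is +y. A turret with vials turns on it; the lock knob stands at the right, in front of a mast.
- turret_top (a point): Centre of the grey turret disc's top, 36 mm above the shelf; disc radius 97 mm. Axes as the tester's. Six capped vials, 24 mm wide, at radius 48 mm, tops 86 mm above the shelf. Six steel push pegs, 12 mm thick, at radius 88 mm, from 36 to 71 mm above the shelf. At every stop the vials are at 0, 60, 120.. and the pegs at 30, 90, 150.. degrees anticlockwise from tester +x.
- head (a point): Underside of the reading head, tester x 55, y 0, z 110 mm: black block 50 mm square, 70 mm high, held by an arm (z 170..190 mm) from the mast. Keep the gripper clear of it.
- pod (a point): Middle of the black display pod on the mast, tester x 26, y -150, z 205 mm, 62 x 60 x 30 mm. It overhangs the space just behind and above the lock knob. Mast 30 x 34 mm below it at x 42, y -150 mm.
- knob_grip (a point): Middle of the lock knob's red bar grip, on the knob's axis, at tester x -30, y -150, z 81 mm (axes as the tester's). The knob's axis leans 35 degrees from vertical to the tester's front: up along it is (-0.574, 0, 0.819) in tester axes; grip along it. Bar 48 mm long, 12 mm thick, 28 mm high along the axis; its underside is 12 mm above a grey housing of radius 21 mm.
- lock_knob (a joint): Turn of the lock knob, rad: 0 tight; grows clockwise seen from above (loosening) to the stop at 1.35. Stays where left (friction 0.05 N m). At value q the bar points (0.65 - q) rad anticlockwise about the axis from the up-slope direction (0.819, 0, 0.574) in tester axes. It draws a bolt out of the turret's rim: tight it blocks the turret, at the stop it is well clear.
- turret (a joint): Turn of the turret, rad, anticlockwise seen from above; 0 at the start, held by a sprung detent. Detents every 60 degrees: the next is at 1.047. Leaving or entering one takes about 4 to 6 N at a peg; between them it turns nearly freely and stays where left. Within about 0.06 of a detent it is drawn in by itself.
- plant_weight: White ceramic plant weight, 40 mm round, 26 mm high, standing loose on the tester's base at the front left corner; origin under its middle. Bystander.
- siphon_clip: Chrome steel siphon clip, 55 x 16 x 26 mm, lying loose on the tester's base at the front right corner; origin under its middle. Bystander.
- pad_holder: Blue plastic algae pad holder, 85 x 60 x 36 mm, loose; origin under its middle. Bystander.
- breeder_box: Clear acrylic open breeder box, 130 x 90 x 80 mm, loose; origin under its middle. Bystander.
- food_jar: Jar with orange cap, 60 mm round, 80 mm high, loose; origin under its middle. Bystander.
- tap: Black plastic tap with a lever, 90 x 30 x 58 mm, loose; origin under its middle. Bystander.

How it is judged:
By the outcome, as a careful person would: the job done as asked, in the order asked, and still so for the second after the job is handed in, with the robot touching nothing.
It also fails if it takes over 72 s, if anything falls off the work surface, if the arm or the gripper's body presses on something with over 40 N, if the wrist force passes 120 N, or if a joint passes its speed limit or range.

## Working session

There is one attempt and no reset: what is moved stays moved. The work goes in short steps, Python scripts to look and compute and a tool call to move; the robot and the scene stay as the last step left them, time stands still between calls to the robot, and variables do not carry over. Pictures are saved under pics/ and viewed, at most 10 in all, crops included, and the job is handed in when it is done.

Besides the shell and the picture viewer there is one more tool, called after "Request:" as a command line: name --argument value ..., lists and objects as JSON in quotes. jog_arm: Moves the arm, as the interface text tells. Its arguments: {"type":"object","properties":{"angular":{"type":"array","items":{"type":"array","items":{"type":"number"}}},"translation":{"type":"array","items":{"type":"array","items":{"type":"number"}}},"jaw":{"type":"array","items":{"type":"number"}},"force":{"type":"number"}},"required":["angular","translation","jaw"]}

```bash
ls; mkdir -p pics; python3 - <<'E'
from plant import monitor, optics, spotter, ctrl
import cv2,numpy as np
print(monitor.get_state()); print(ctrl.hold_point_z)
ims=[]
for c in("scene","side"):
    im=optics.camera(c); cv2.imwrite(f"pics/{c}0.png",im)
    k=optics.get_calibration(c); print(c,k)
    for t in("tester","lock_knob","turret","head","pod","plant_weight","siphon_clip","pad_holder","breeder_box","food_jar","tap"):
        r=spotter.boxes_of(t,c); print(t,[(x["bbox"],round(x["p"],2)) for x in r[:2]])
E
```

```text
pics
{'time_s': 0.0, 'joint_pos': array([ 1.12173790e+00,  5.27847704e-02,  1.40175389e+00, -3.47882601e-05,
        1.68858706e+00, -7.03074793e-02]), 'joint_vel': array([ 7.68014021e-04,  2.73418949e-04,  7.47270030e-05,  8.68421460e-05,
       -4.30384423e-04, -8.68927407e-04]), 'joint_efforts': array([ 7.41194071e-04, -3.81670976e+01, -3.60191274e+01, -3.27749774e-05,
        6.20258827e-03,  3.02388770e-06]), 'tcp_pos': array([0.19398138, 0.48751699, 0.23048491]), 'tcp_rot': array([-1.80130534e-04,  1.88247508e-01,  9.82121320e-01, -7.45270431e-04]), 'contact_force': array([-0.17138338,  0.08758382, -0.12588882]), 'ft_torque': array([0.00523152, 0.01651787, 0.06019598]), 'grip_force': 0.0, 'grip_width': 0.08504899579655772}
0.0187
scene {'vfov': 54.183981457884954, 'cx': 324.81390467510244, 'cy': 194.7253711029013, 'k1': -0.06965302638971613, 'R': array([[-0.60921901,  0.79296629, -0.0075269 ],
       [ 0.45274023,  0.34000657, -0.82427047],
       [-0.65105951, -0.50556897, -0.56614621]]), 't': array([ 0.31384249, -0.12795346,  1.63019818])}
tester [([269.7, 166.2, 132.6, 120.2
[... 630 characters left out ...]
5624293, -0.63573225],
       [ 0.14118981, -0.61995051, -0.7718334 ]]), 't': array([0.51561288, 0.17488631, 0.97585184])}
tester [([242.8, 151.2, 117.2, 163.1], 0.76)]
lock_knob [([313.4, 193.4, 20.0, 10.3], 0.6), ([243.4, 151.0, 116.5, 165.1], 0.17)]
turret [([272.1, 213.3, 74.8, 78.6], 0.67)]
head [([242.6, 151.7, 120.4, 162.8], 0.65)]
pod [([237.8, 152.9, 122.1, 161.6], 0.78)]
plant_weight [([339.4, 285.7, 14.3, 21.5], 0.72)]
siphon_clip [([337.8, 209.8, 22.1, 8.2], 0.56)]
pad_holder [([227.1, 347.5, 38.7, 36.9], 0.86)]
breeder_box [([361.2, 106.4, 40.4, 37.9], 0.58)]
food_jar [([226.2, 349.8, 39.2, 35.5], 0.73), ([313.8, 114.8, 20.5, 25.4], 0.71)]
tap [([294.6, 395.9, 25.7, 4.1], 0.55)]
```

View pics/scene0.png

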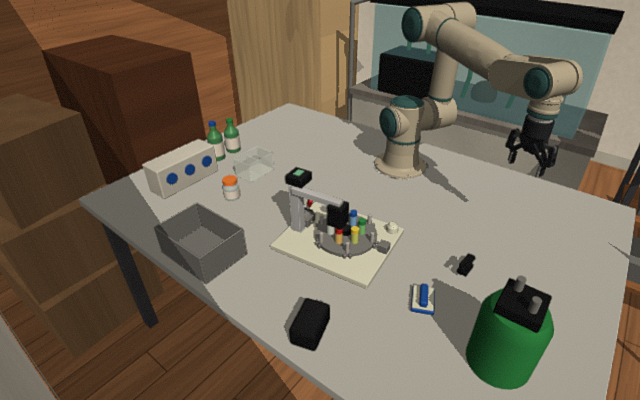

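View pics/side0.png

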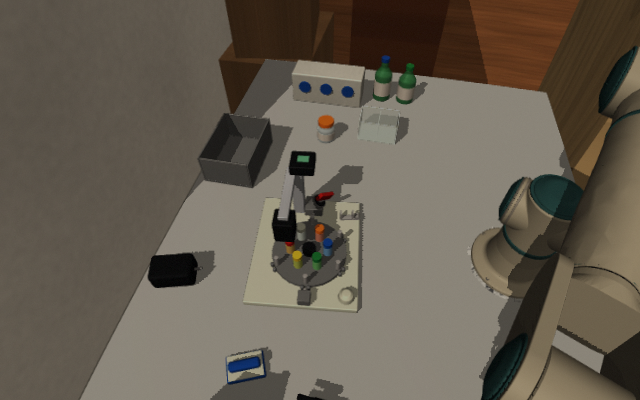

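The scene view shows the tester around (335,235), with the red knob at about (308,202). The side view shows its plate corners near (262,198), (361,205), (359,310) and (246,304), with the knob at (323,196). I'll enlarge both for the corners.

```bash
python3 - <<'E'
import cv2,numpy as np
a=cv2.imread("pics/scene0.png")[160:300,260:420]; b=cv2.imread("pics/side0.png")[145:325,235:375]
a=cv2.resize(a,None,fx=2.5,fy=2.5,interpolation=cv2.INTER_CUBIC); b=cv2.resize(b,None,fx=2.5,fy=2.5,interpolation=cv2.INTER_CUBIC)
o=np.zeros((450,750,3),np.uint8); o[:350,:400]=a; o[:450,400:750]=b; cv2.imwrite("pics/crop1.png",o)
E
```

```text
(no output)
```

View pics/crop1.png

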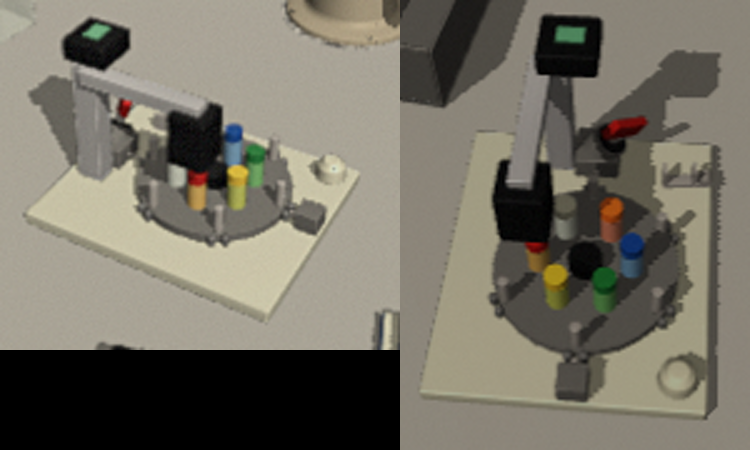

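```bash
cat > h.py <<'E'
import numpy as np, cv2
from scipy.optimize import least_squares
from scipy.spatial.transform import Rotation as R
def proj(k,X):
    X=np.atleast_2d(X); c=X@np.array(k["R"]).T+k["t"]; s=c[:,:2]/c[:,2:]
    s=s*(1+k["k1"]*(s**2).sum(1,keepdims=True)); f=200/np.tan(np.radians(k["vfov"])/2)
    return s*f+[k["cx"],k["cy"]]
def tri(obs): # [(calib,uv)]
    return least_squares(lambda X:np.concatenate([proj(k,X)[0]-uv for k,uv in obs]),[.5,0,.1])
def T(p,X): # p=x,y,yaw,z ; X tester mm
    X=np.atleast_2d(X)/1000; return R.from_euler("z",p[2]).apply(X)+[p[0],p[1],p[3]]
E
python3 - <<'E'
from h import *
from plant import optics
ks=optics.get_calibration("scene");kd=optics.get_calibration("side")
P=np.array([[150,145,20],[-130,145,20],[-130,-185,20],[150,-185,20]])
d=np.array([[243.8,302.2],[357.4,309.8],[359.8,203.4],[264.6,197.4]])
s=np.array([[366,285.2],[403.2,230.4],[271.2,245.2]])
f=lambda p:np.concatenate([(proj(kd,T(p,P))-d).ravel(),(proj(ks,T(p,P[[0,1,3]]))-s).ravel()])
r=least_squares(f,[.5,0,0,0]); print(r.x,np.round(f(r.x),1))
K=tri([(kd,np.array([324,196.5])),(ks,np.array([309,202.7]))]); print("knob tri",K.x,K.fun, "pred",T(r.x,[-30,-150,81]))
print("radius",np.hypot(*r.x[:2]))
print("weight/clip", tri([(kd,np.array([348,212]))]).x)
E
```

```text
[ 0.53011798  0.09129077  0.12965295 -0.00929383] [-0.7  0.   0.6  1.1 -0.1 -0.   1.   0.7  0.2  0.3 -0.2 -1.6 -2.1  0.3]
knob tri [ 0.52231279 -0.05974533  0.07629885] [-0.022593    0.25235802 -0.19745686 -0.22651676] pred [[ 0.51976328 -0.06132895  0.07170617]]
radius 0.5379210681220984
weight/clip [ 0.4476437  -0.0049905   0.09744245]
```

```bash
cat >> h.py <<'E'
def quat(q): return R.from_quat(np.r_[q[1:],q[0]])
def rot_knob(yaw,ang,flip):
    Z=R.from_euler("z",yaw); n=np.array([-.5736,0,.8192]);u=np.array([.8192,0,.5736]);v=np.array([0,1,0])
    y=(-np.sin(ang)*u+np.cos(ang)*v)*(-1 if flip else 1); z=-n; x=np.cross(y,z)
    return Z*R.from_matrix(np.c_[x,y,z])
def plan(p0,R0,p1,R1,n,pr=True):
    w=(R0.inv()*R1).as_rotvec()/n; Rc=R0; dp=(p1-p0)/n; A=[];B=[]
    for i in range(n):
        B.append(np.round(Rc.inv().apply(dp)*1e3,1).tolist()); A.append(np.round(np.degrees(w),2).tolist()); Rc=Rc*R.from_rotvec(w)
    if pr:
        for i in range(0,n,5): print("A",A[i:i+5],"\nT",B[i:i+5])
E
python3 - <<'E'
from h import *
from plant import optics,monitor
s=monitor.get_state(); R0=quat(s["tcp_rot"]); k=optics.get_calibration("wrist")
C=-np.array(k["R"]).T@k["t"]; print("cam in tool mm",R0.inv().apply(C-s["tcp_pos"])*1e3, "cam z axis in tool",R0.inv().apply(np.array(k["R"])[2]),k["vfov"])
K=np.array([.521,-.060,.078]); n=R.from_euler("z",.13).apply([-.5736,0,.8192])
for f in(0,1):
    R1=rot_knob(.13,.65,f); print(f,np.degrees((R0.inv()*R1).magnitude()), "cam dir world", R1.apply(R0.inv().apply(C-s["tcp_pos"]))*1e3)
    plan(s["tcp_pos"],R0,K+n*.16,R1,15)
E
```

```text
cam in tool mm [  70.88848561    1.26134703 -141.18384278] cam z axis in tool [-2.80712323e-01  3.81977119e-04  9.59791876e-01] 65.14630511340746
0 74.11045944035764 cam dir world [-121.32075337  -58.11576359   82.84611443]
A [[0.17, -2.46, -4.28], [0.17, -2.46, -4.28], [0.17, -2.46, -4.28], [0.17, -2.46, -4.28], [0.17, -2.46, -4.28]] 
T [[-28.4, -28.9, 1.5], [-26.1, -30.9, 2.7], [-23.6, -32.7, 3.9], [-20.9, -34.4, 5.0], [-18.0, -35.8, 5.9]]
A [[0.17, -2.46, -4.28], [0.17, -2.46, -4.28], [0.17, -2.46, -4.28], [0.17, -2.46, -4.28], [0.17, -2.46, -4.28]] 
T [[-15.0, -37.0, 6.7], [-11.9, -38.0, 7.4], [-8.7, -38.8, 8.0], [-5.4, -39.3, 8.4], [-2.1, -39.5, 8.7]]
A [[0.17, -2.46, -4.28], [0.17, -2.46, -4.28], [0.17, -2.46, -4.28], [0.17, -2.46, -4.28], [0.17, -2.46, -4.28]] 
T [[1.2, -39.5, 8.8], [4.5, -39.3, 8.8], [7.8, -38.8, 8.7], [11.1, -38.1, 8.4], [14.2, -37.1, 7.9]]
1 117.03818048732818 cam dir world [-39.27018489  37.12053503 148.45728109]
A [[-2.74, -0.19, 7.3], [-2.74, -0.19, 7.3], [-2.74, -0.19, 7.3], [-2.74, -0.19, 7.3], [-2.74, -0.19, 7.3]] 
T [[-28.4, -28.9, 1.5], [-31.8, -25.1, 0.3], [-34.8, -20.8, -0.7], [-37.1, -16.1, -1.5], [-38.9, -11.2, -2.0]]
A [[-2.74, -0.19, 7.3], [-2.74, -0.19, 7.3], [-2.74, -0.19, 7.3], [-2.74, -0.19, 7.3], [-2.74, -0.19, 7.3]] 
T [[-40.0, -6.1, -2.3], [-40.4, -0.8, -2.3], [-40.2, 4.4, -2.1], [-39.3, 9.6, -1.6], [-37.8, 14.6, -0.9]]
A [[-2.74, -0.19, 7.3], [-2.74, -0.19, 7.3], [-2.74, -0.19, 7.3], [-2.74, -0.19, 7.3], [-2.74, -0.19, 7.3]] 
T [[-35.6, 19.3, 0.0], [-32.9, 23.6, 1.2], [-29.6, 27.5, 2.5], [-25.9, 30.9, 4.0], [-21.8, 33.7, 5.6]]
```

Request:
jog_arm --angular '[[0.17, -2.46, -4.28], [0.17, -2.46, -4.28], [0.17, -2.46, -4.28], [0.17, -2.46, -4.28], [0.17, -2.46, -4.28]]' --translation '[[-28.4, -28.9, 1.5], [-26.1, -30.9, 2.7], [-23.6, -32.7, 3.9], [-20.9, -34.4, 5.0], [-18.0, -35.8, 5.9]]' --jaw '[-1, -1, -1, -1, -1]'

```text
time_s: 1.82
tcp_pos: [0.2732, 0.3001, 0.224]
tcp_rot: [0.104, 0.001, 0.994, -0.027]
contact_force: [-0.2, 0.3, 0.2]
grip_width: 0.0854
grip_force: 0.0
```

Request:
jog_arm --angular '[[0.17, -2.46, -4.28], [0.17, -2.46, -4.28], [0.17, -2.46, -4.28], [0.17, -2.46, -4.28], [0.17, -2.46, -4.28]]' --translation '[[-15.0, -37.0, 6.7], [-11.9, -38.0, 7.4], [-8.7, -38.8, 8.0], [-5.4, -39.3, 8.4], [-2.1, -39.5, 8.7]]' --jaw '[-1, -1, -1, -1, -1]'

```text
time_s: 2.45
tcp_pos: [0.3516, 0.1136, 0.2166]
tcp_rot: [0.203, -0.186, 0.96, -0.054]
contact_force: [0.3, -0.7, 0.7]
grip_width: 0.0853
grip_force: 0.0
```

Request:
jog_arm --angular '[[0.17, -2.46, -4.28], [0.17, -2.46, -4.28], [0.17, -2.46, -4.28], [0.17, -2.46, -4.28], [0.17, -2.46, -4.28]]' --translation '[[1.2, -39.5, 8.8], [4.5, -39.3, 8.8], [7.8, -38.8, 8.7], [11.1, -38.1, 8.4], [14.2, -37.1, 7.9]]' --jaw '[-1, -1, -1, -1, -1]'

```text
time_s: 3.08
tcp_pos: [0.4303, -0.0735, 0.2094]
tcp_rot: [0.292, -0.363, 0.881, -0.078]
contact_force: [0.3, 0.7, -0.0]
grip_width: 0.0852
grip_force: 0.0
```

```bash
python3 - <<'E'
from h import *
from plant import optics,monitor,spotter
import json
s=monitor.get_state();print(s["time_s"],s["tcp_pos"],s["joint_pos"],np.degrees((quat(s["tcp_rot"]).inv()*rot_knob(.13,.65,0)).as_rotvec()))
k=optics.get_calibration("wrist"); im=optics.camera("wrist"); cv2.imwrite("pics/w1.png",im)
json.dump({a:np.array(b).tolist() for a,b in k.items()},open("k1.json","w"))
for t in("lock_knob","siphon_clip","plant_weight"): print(t,[(x["bbox"],round(x["p"],2)) for x in spotter.boxes_of(t,"wrist")[:2]])
p=[.530,.0913,.13,0]
print(proj(k,T(p,[[-30,-150,81],[-130,-185,20],[-130,145,20],[0,0,36]])))
E
```

```text
3.075 [ 0.43030147 -0.07353042  0.20940604] [-0.46583288 -0.67988083  2.12314394  0.35551011  1.19295118 -2.86473888] [-0.09951577  0.15140753  0.09744697]
lock_knob [([305.9, 161.5, 30.8, 50.3], 0.95), ([370.0, 97.9, 55.1, 60.5], 0.41)]
siphon_clip [([369.7, 101.0, 56.8, 56.6], 0.57)]
plant_weight []
[[319.48669647 181.73424479]
 [370.14051467  52.94235604]
 [616.52072234 264.76015341]
 [417.71011515 242.95703438]]
```

View pics/w1.png

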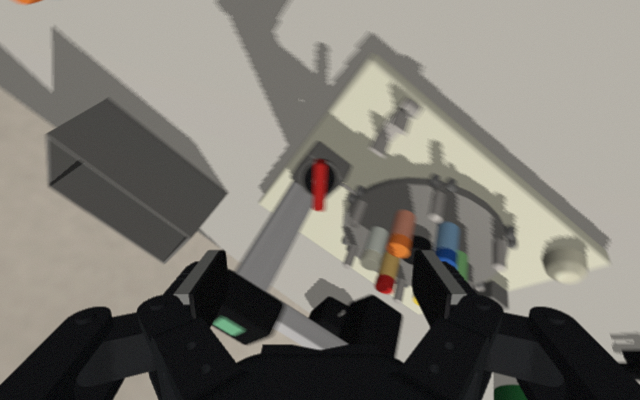

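The knob's red bar is at about (319,185) and the clip at (395,125). The weight is at (567,262), and the plate's top corners are near (371,58), (608,262) and (262,203). I'll refit with the wrist view included.

```bash
python3 - <<'E'
from h import *
from plant import optics,monitor
import json
kw={a:np.array(b) for a,b in json.load(open("k1.json")).items()}
ks=optics.get_calibration("scene");kd=optics.get_calibration("side")
P=np.array([[150,145,20],[-130,145,20],[-130,-185,20],[150,-185,20]])
d=np.array([[243.8,302.2],[357.4,309.8],[359.8,203.4],[264.6,197.4]]);s=np.array([[366,285.2],[403.2,230.4],[271.2,245.2]]);w=np.array([[608,262],[371,58],[262,203]])
im=cv2.imread("pics/w1.png").astype(int); red=(im[...,2]>110)&(im[...,1]<50)&(im[...,0]<60); red[:,:300]=0;red[:,345:]=0;red[:150]=0;red[215:]=0
v,u=np.nonzero(red); bb=np.array([u.min(),v.min(),u.max()+1,v.max()+1]); print("bar bbox",bb)
n=np.array([-.5736,0,.8192]);U=np.array([.8192,0,.5736]);V=np.array([0,1.,0])
def bar(q):
    a=.65-q; b=np.cos(a)*U+np.sin(a)*V; c=-np.sin(a)*U+np.cos(a)*V
    return np.array([[-30,-150,81]]+24*0*[0])+np.array([i*24*b+j*6*c+k*14*n for i in(-1,1) for j in(-1,1) for k in(-1,1)])
def fb(p):
    q=proj(kw,T(p,bar(0))); return np.r_[q.min(0),q.max(0)]-bb
g=lambda p:np.r_[(proj(kd,T(p,P))-d).ravel(),(proj(ks,T(p,P[[0,1,3]]))-s).ravel(),.5*(proj(kw,T(p,P[[1,2,3]]))-w).ravel(),fb(p)]
for f in (g,lambda p:g(np.r_[p,0])):
    r=least_squares(f,[.53,.09,.13,0][:4 if f is g else 3],loss="soft_l1"); print(r.x,np.round(f(r.x),1))
    print(T(np.r_[r.x,0][:4],[-30,-150,81]))
E
```

```text
bar bbox [313 163 327 210]
[ 0.53368823  0.0941307   0.13303331 -0.00388763] [-2.7  0.1 -0.7  0.9 -1.5 -0.7 -0.9  0.2  0.7  0.2  0.2 -2.1 -2.4  0.1
  2.3  0.9 -0.7 -0.5 -2.2 -0.2  1.  -6.4 -0.2  0.2]
[[ 0.52384949 -0.05852316  0.07711237]]
[0.53245922 0.09435635 0.13108225] [-2.6 -0.5 -0.2  0.5 -0.9 -1.4 -0.6 -0.6  1.  -1.   0.6 -3.2 -2.2 -1.1
  3.5  2.4 -0.4 -0.1 -2.6  0.4  0.6 -4.7 -0.3  2.6]
[[ 0.52232267 -0.05827801  0.081     ]]
```

```bash
python3 - <<'E'
from h import *
from plant import monitor
s=monitor.get_state();R0=quat(s["tcp_rot"]);n=R.from_euler("z",.131).apply([-.5736,0,.8192])
plan(s["tcp_pos"],R0,np.array([.523,-.0585,.079])+n*.07,rot_knob(.131,.65,0),3)
E
```

```text
A [[0.0, -0.02, -0.09], [0.0, -0.02, -0.09], [0.0, -0.02, -0.09]] 
T [[-1.2, -0.1, 30.1], [-1.2, -0.1, 30.1], [-1.2, -0.1, 30.1]]
```

Request:
jog_arm --angular '[[0, 0, 0], [0, 0, 0], [0, 0, 0], [0, 0, 0]]' --translation '[[-1.2, 0, 30], [-1.2, 0, 30], [-1.2, 0, 30], [0, 0, 0]]' --jaw '[-1, -1, -1, -1]'

```text
time_s: 3.78
tcp_pos: [0.4827, -0.0604, 0.1349]
tcp_rot: [0.289, -0.364, 0.882, -0.075]
contact_force: [-0.4, -0.2, -0.2]
grip_width: 0.0856
grip_force: 0.0
```

```bash
python3 - <<'E'
from h import *
from plant import optics,monitor
s=monitor.get_state();R0=quat(s["tcp_rot"]);print(s["time_s"],s["tcp_pos"],s["joint_pos"])
k=optics.get_calibration("wrist"); im=optics.camera("wrist"); cv2.imwrite("pics/w2.png",im)
im=im.astype(int); red=(im[...,2]>80)&(im[...,1]<.45*im[...,2])&(im[...,0]<.45*im[...,2]); red=red.astype(np.uint8)
N,L,S,_=cv2.connectedComponentsWithStats(red)
for i in range(1,N):
    if S[i,4]>150: print(S[i])
K=np.array([.523,-.0585,.079]);print("pred",proj(k,K))
n=np.array([-.5736,0,.8192]);U=np.array([.8192,0,.5736]);V=np.array([0,1.,0]);a=.65
b=np.cos(a)*U+np.sin(a)*V; c=-np.sin(a)*U+np.cos(a)*V
X=R.from_euler("z",.131).apply(np.array([i*24*b+j*6*c+kk*14*n for i in(-1,1) for j in(-1,1) for kk in(-1,1)])/1e3)+K
q=proj(k,X); print(np.round(q,0).tolist())
for z in q.astype(int): cv2.circle(im:=np.ascontiguousarray(im,dtype=np.uint8),tuple(int(t) for t in z),2,(0,255,0),-1)
cv2.imwrite("pics/w2b.png",im)
E
```

```text
3.775 [ 0.48266151 -0.06035817  0.13485246] [-0.35933399 -0.43445845  2.11803008  0.34419877  0.93896381 -2.84282535]
[ 307  182   19   67 1116]
[388 321  25  24 456]
pred [[313.58166412 208.83386906]]
[[305.0, 171.0], [304.0, 180.0], [322.0, 171.0], [322.0, 180.0], [306.0, 233.0], [305.0, 249.0], [322.0, 233.0], [322.0, 249.0]]
```

View pics/w2b.png

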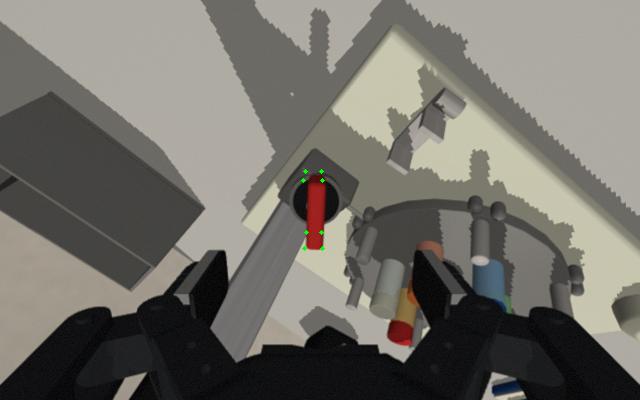

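The green predicted corners sit on the red bar (seen at x 307–326, y 182–249), only about 3 px left of it. That puts the knob about 2 mm further along tool +y.

```bash
python3 - <<'E'
from h import *
from plant import monitor
s=monitor.get_state();R0=quat(s["tcp_rot"]);R1=rot_knob(.131,.65,0)
K=np.array([.523,-.0585,.079])+R1.apply([0,.002,0]);print("K",K)
d=R0.inv().apply(K-s["tcp_pos"])*1e3; print(d, np.degrees((R0.inv()*R1).as_rotvec()))
E
```

```text
K [ 0.521809   -0.05705102  0.07830574]
[ 1.8924457  -0.29169238 70.04700325] [0.17124135 0.03297366 0.00447046]
```

Request:
jog_arm --angular '[[0, 0, 0], [0, 0, 0], [0, 0, 0], [0, 0, 0], [0, 0, 0]]' --translation '[[1, 0, 25], [1, 0, 25], [0, 0, 20], [0, 0, 17], [0, 0, 0]]' --jaw '[-1, -1, -1, -1, -1]'

```text
time_s: 4.45
tcp_pos: [0.5317, -0.0569, 0.0653]
tcp_rot: [0.291, -0.363, 0.882, -0.077]
contact_force: [-0.4, 0.1, -0.1]
grip_width: 0.0852
grip_force: 0.0
```

Request:
jog_arm --angular '[[0, 0, 0], [0, 0, 0], [0, 0, 0], [0, 0, 0], [0, 0, 0]]' --translation '[[0, 0, 0], [0, 0, 0], [0, 0, 0], [0, 0, 0], [0, 0, 0]]' --jaw '[0, 0.3, 1, 1, 1]' --force 25

```text
time_s: 5.08
tcp_pos: [0.5314, -0.0574, 0.0648]
tcp_rot: [0.291, -0.362, 0.882, -0.076]
contact_force: [-6.5, 1.0, 5.7]
grip_width: 0.0122
grip_force: 24.2
```

```bash
python3 - <<'E'
from plant import monitor
s=monitor.get_state()
for a in s: print(a,s[a])
E
```

```text
time_s 5.075
joint_pos [-0.30538267 -0.1624043   2.06068637  0.3800608   0.71479433 -2.87727535]
joint_vel [ 0.00029643 -0.00075867  0.002293   -0.00017218  0.00208755  0.00015116]
joint_efforts [ -0.22820575 -24.55775678 -33.03787351   0.73347844  -2.3319532
  -0.04613042]
tcp_pos [ 0.53140897 -0.05736866  0.06476572]
tcp_rot [ 0.2907119  -0.36247036  0.88218479 -0.07649714]
contact_force [-6.45339679  0.99612186  5.71486448]
ft_torque [0.13896816 0.6600086  0.170866  ]
grip_force 24.244152512401342
grip_width 0.012215389233556197
```

Request:
jog_arm --angular '[[0, 0, 8], [0, 0, 8], [0, 0, 8], [0, 0, 0]]' --translation '[[0, 0, 0], [0, 0, 0], [0, 0, 0], [0, 0, 0]]' --jaw '[1, 1, 1, 1]'

```text
time_s: 5.58
tcp_pos: [0.5312, -0.0568, 0.0646]
tcp_rot: [0.3, -0.171, 0.938, -0.014]
contact_force: [-8.9, 3.1, 6.9]
grip_width: 0.0122
grip_force: 26.5
```

Request:
jog_arm --angular '[[0, 0, 8], [0, 0, 8], [0, 0, 8], [0, 0, 0]]' --translation '[[0, 0, 0], [0, 0, 0], [0, 0, 0], [0, 0, 0]]' --jaw '[1, 1, 1, 1]'

```text
time_s: 6.08
tcp_pos: [0.5311, -0.0562, 0.0646]
tcp_rot: [0.296, 0.028, 0.953, 0.05]
contact_force: [-8.9, 7.5, 7.3]
grip_width: 0.0119
grip_force: 26.9
```

Request:
jog_arm --angular '[[0, 0, 8], [0, 0, 8], [0, 0, 8], [0, 0, 4], [0, 0, 0]]' --translation '[[0, 0, 0], [0, 0, 0], [0, 0, 0], [0, 0, 0], [0, 0, 0]]' --jaw '[1, 1, 1, 1, 1]'

```text
time_s: 6.7
tcp_pos: [0.5312, -0.0556, 0.0647]
tcp_rot: [0.275, 0.257, 0.918, 0.12]
contact_force: [-8.1, 11.4, 8.0]
grip_width: 0.0119
grip_force: 26.0
```

```bash
python3 - <<'E'
from h import *
from plant import monitor
s=monitor.get_state();print(s["joint_pos"],s["ft_torque"],s["contact_force"])
print(np.degrees((rot_knob(.131,.65,0).inv()*quat(s["tcp_rot"])).as_rotvec()), "moment about tool",quat(s["tcp_rot"]).inv().apply(s["ft_torque"]))
E
```

```text
[-0.30335815 -0.16279584  2.06086395  0.38242271  0.71693646 -1.5501917 ] [1.4197791  0.56737168 1.07889505] [-8.07572262 11.38122228  7.97944191]
[-2.77647278e-01  5.05791420e-02  7.61323099e+01] moment about tool [-1.18959405  1.44410366 -0.03359283]
```

Request:
jog_arm --angular '[[0, 0, 3], [0, 0, 3], [0, 0, 0]]' --translation '[[0, 0, 0], [0, 0, 0], [0, 0, 0]]' --jaw '[1, 1, 1]'

```text
time_s: 7.08
tcp_pos: [0.5315, -0.0558, 0.065]
tcp_rot: [0.269, 0.304, 0.904, 0.134]
contact_force: [-6.6, 10.8, 6.6]
grip_width: 0.0123
grip_force: 49.3
```

```bash
python3 - <<'E'
from h import *
from plant import monitor
s=monitor.get_state();print(s["joint_pos"],s["ft_torque"],s["contact_force"])
print(np.degrees((rot_knob(.131,.65,0).inv()*quat(s["tcp_rot"])).as_rotvec()), "moment about tool",quat(s["tcp_rot"]).inv().apply(s["ft_torque"]),quat(s["tcp_rot"]).inv().apply(s["contact_force"]))
E
```

```text
[-0.30310239 -0.16280258  2.06050698  0.38154083  0.71616245 -1.44686754] [0.80120135 0.15237608 1.55460277] [-6.62537862 10.76276611  6.56774039]
[-2.23694502e-01  2.51606901e-02  8.19972384e+01] moment about tool [-1.07205448  1.13231772 -0.80652813] [ 8.47219071  7.8871718  -8.29954793]
```

The knob is against its stop: the turn is about 77° and the moment about the axis has risen. I'll release and back out.

Request:
jog_arm --angular '[[0, 0, 0], [0, 0, 0], [0, 0, 0], [0, 0, 0]]' --translation '[[0, 0, 0], [0, 0, 0], [0, 0, 0], [0, 0, 0]]' --jaw '[0.3, 0.3, 0.3, 0.3]'

```text
time_s: 7.58
tcp_pos: [0.5316, -0.0577, 0.0645]
tcp_rot: [0.27, 0.305, 0.903, 0.133]
contact_force: [0.4, -0.2, -0.3]
grip_width: 0.0298
grip_force: 0.0
```

Request:
jog_arm --angular '[[0, 0, 0], [0, 0, 0], [0, 0, 0], [0, 0, 0], [0, 0, 0]]' --translation '[[0, 0, -15], [0, 0, -30], [0, 0, -45], [0, 0, -40], [0, 0, 0]]' --jaw '[0.3, 0.3, 0.3, 1, 1]'

```text
time_s: 8.2
tcp_pos: [0.4582, -0.0682, 0.1747]
tcp_rot: [0.273, 0.305, 0.903, 0.132]
contact_force: [0.6, 0.2, 0.6]
grip_width: 0.0003
grip_force: 0.0
```

```bash
cat >> h.py <<'E'
PT=[.532,.095,.131,0]
def rot_push(yaw,phi): # tool down, y inward radial at tester angle phi
    a=phi+yaw; y=-np.array([np.cos(a),np.sin(a),0]); z=np.array([0,0,-1.]); return R.from_matrix(np.c_[np.cross(y,z),y,z])
def push_pos(phi,r,z): return T(PT,[r*np.cos(phi),r*np.sin(phi),z])[0]
E
python3 - <<'E'
from h import *
from plant import monitor
s=monitor.get_state();print(s["time_s"],s["tcp_pos"],s["joint_pos"],s["grip_width"],s["contact_force"])
phi=np.radians(131)
print(push_pos(phi,92,130)); plan(s["tcp_pos"],quat(s["tcp_rot"]),push_pos(phi,92,130),rot_push(.131,phi),10)
E
```

```text
8.2 [ 0.45820262 -0.06822756  0.17473194] [-0.40852583 -0.56641551  2.12622817  0.34426148  1.05967378 -1.41662368] 0.00025173198487927204 [0.64667559 0.22406537 0.61302099]
[0.46308996 0.15595413 0.13      ]
A [[3.95, -0.11, 9.09], [3.95, -0.11, 9.09], [3.95, -0.11, 9.09], [3.95, -0.11, 9.09], [3.95, -0.11, 9.09]] 
T [[15.5, 15.9, 5.5], [17.8, 13.6, 4.5], [19.8, 10.9, 3.6], [21.3, 7.8, 2.9], [22.3, 4.6, 2.5]]
A [[3.95, -0.11, 9.09], [3.95, -0.11, 9.09], [3.95, -0.11, 9.09], [3.95, -0.11, 9.09], [3.95, -0.11, 9.09]] 
T [[22.7, 1.1, 2.2], [22.6, -2.3, 2.2], [22.0, -5.7, 2.5], [20.9, -8.9, 2.9], [19.2, -11.9, 3.6]]
```

Request:
jog_arm --angular '[[3.95, -0.1, 9.1], [3.95, -0.1, 9.1], [3.95, -0.1, 9.1], [3.95, -0.1, 9.1], [3.95, -0.1, 9.1]]' --translation '[[15.5, 15.9, 5.5], [17.8, 13.6, 4.5], [19.8, 10.9, 3.6], [21.3, 7.8, 2.9], [22.3, 4.6, 2.5]]' --jaw '[1, 1, 1, 1, 1]'

```text
time_s: 8.82
tcp_pos: [0.4547, 0.0362, 0.1478]
tcp_rot: [0.155, 0.644, 0.745, 0.077]
contact_force: [0.3, -1.1, -0.1]
grip_width: 0.0002
grip_force: 0.0
```

Request:
jog_arm --angular '[[3.95, -0.1, 9.1], [3.95, -0.1, 9.1], [3.95, -0.1, 9.1], [3.95, -0.1, 9.1], [3.95, -0.1, 9.1]]' --translation '[[22.7, 1.1, 2.2], [22.6, -2.3, 2.2], [22.0, -5.7, 2.5], [20.9, -8.9, 2.9], [19.2, -11.9, 3.6]]' --jaw '[1, 1, 1, 1, 1]'

```text
time_s: 9.45
tcp_pos: [0.4494, 0.1479, 0.1239]
tcp_rot: [0.006, 0.898, 0.441, 0.002]
contact_force: [-0.5, 0.4, 0.3]
grip_width: -0.0001
grip_force: 0.0
```

```bash
python3 - <<'E'
from h import *
from plant import monitor,optics
s=monitor.get_state();print(s["time_s"],s["tcp_pos"],s["joint_pos"])
phi=np.radians(131)
print("err",quat(s["tcp_rot"]).inv().apply(push_pos(phi,92,130)-s["tcp_pos"])*1e3,np.degrees((quat(s["tcp_rot"]).inv()*rot_push(.131,phi)).as_rotvec()))
k=optics.get_calibration("wrist"); im=optics.camera("wrist")
a=np.radians([30,90,150,210,270,330]); X=T(PT,np.c_[88*np.cos(a),88*np.sin(a),0*a+71])
q=proj(k,X); print(np.round(q))
a=a-np.pi/6; v=proj(k,T(PT,np.c_[48*np.cos(a),48*np.sin(a),0*a+86])); b=proj(k,T(PT,[-30,-150,81]))
for z in q: cv2.circle(im,tuple(int(t) for t in z),3,(0,255,0),1)
for z in v: cv2.circle(im,tuple(int(t) for t in z),3,(255,0,255),1)
cv2.imwrite("pics/w3.png",im)
E
```

```text
9.45 [0.44940597 0.14788677 0.12387969] [ 0.2465296  -0.03655101  1.70652275 -0.01132742  1.4659631   0.90540079]
err [14.73428175  5.97308812 -6.08401688] [0.71248154 0.12040496 3.80975235]
[[526.  68.]
 [377. 110.]
 [337. 241.]
 [421. 318.]
 [543. 290.]
 [605. 173.]]
```

View pics/w3.png

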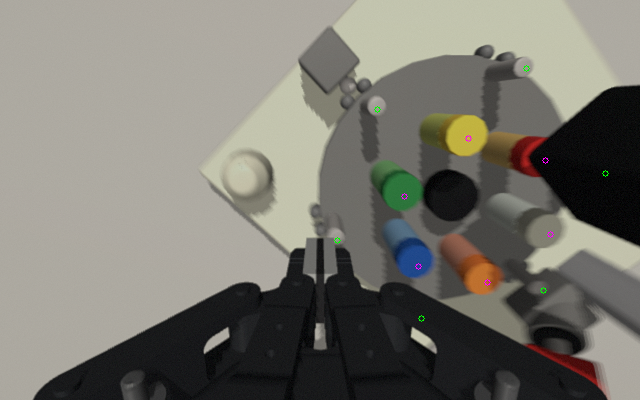

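The predicted peg and vial marks land on the real ones within a few pixels; for example, the peg at (376,106) is marked at (377,110). The weight at (245,175) is clear of the path. I'll finish the approach and go down.

Request:
jog_arm --angular '[[0.7, 0.1, 3.8], [0, 0, 0], [0, 0, 0], [0, 0, 0], [0, 0, 0]]' --translation '[[14.7, 6, -6], [0, 0, 25], [0, 0, 25], [0, 0, 25], [0, 0, 0]]' --jaw '[1, 1, 1, 1, 1]'

```text
time_s: 10.12
tcp_pos: [0.4619, 0.1542, 0.0539]
tcp_rot: [0.001, 0.91, 0.414, -0.001]
contact_force: [-0.3, -0.5, 0.1]
grip_width: 0.0005
grip_force: 0.0
```

```bash
python3 - <<'E'
from h import *
from plant import monitor
s=monitor.get_state();print(s["time_s"],s["tcp_pos"],s["joint_pos"],s["contact_force"])
x=R.from_euler("z",-.131).apply(s["tcp_pos"]-np.array([.532,.095,0]));print(np.hypot(*x[:2]),np.degrees(np.arctan2(x[1],x[0])))
# 4 deg anticlockwise step body motion
phi=np.radians(131);d=np.radians(4)
R0=rot_push(.131,phi);print(R0.inv().apply(push_pos(phi+d,92,55)-push_pos(phi,92,55))*1e3,np.degrees((R0.inv()*rot_push(.131,phi+d)).as_rotvec()))
E
```

```text
10.125 [0.4618541  0.15421954 0.05385121] [ 0.247812    0.08720004  1.72932789 -0.00248806  1.32701846  0.96633746] [-0.27438604 -0.51733453  0.05321702]
0.09180087557904829 132.32206207569226
[-6.41759558  0.22410738  0.        ] [ 0.  0. -4.]
```

Request:
jog_arm --angular '[[0, 0, -3], [0, 0, -3], [0, 0, -3], [0, 0, -3], [0, 0, 0]]' --translation '[[-4.8, 0.2, 0], [-4.8, 0.2, 0], [-4.8, 0.2, 0], [-4.8, 0.2, 0], [0, 0, 0]]' --jaw '[1, 1, 1, 1, 1]'

```text
time_s: 10.75
tcp_pos: [0.4532, 0.139, 0.0575]
tcp_rot: [0.002, 0.862, 0.506, 0.002]
contact_force: [-0.2, 0.4, -0.0]
grip_width: -0.0
grip_force: 0.0
```

Request:
jog_arm --angular '[[0, 0, -4], [0, 0, -4], [0, 0, -4], [0, 0, 0]]' --translation '[[-6.4, 0.2, 0], [-6.4, 0.2, 0], [-6.4, 0.2, 1.5], [0, 0, 1]]' --jaw '[1, 1, 1, 1]'

```text
time_s: 11.25
tcp_pos: [0.4454, 0.1211, 0.0546]
tcp_rot: [0.002, 0.805, 0.593, 0.002]
contact_force: [0.5, 0.7, -0.3]
grip_width: -0.0001
grip_force: 0.0
```

```bash
python3 - <<'E'
from h import *
from plant import monitor,optics
s=monitor.get_state();print(s["time_s"],s["tcp_pos"],s["joint_pos"],s["contact_force"])
x=R.from_euler("z",-.131).apply(s["tcp_pos"]-np.array([.532,.095,0]));print(np.hypot(*x[:2]),np.degrees(np.arctan2(x[1],x[0])))
k=optics.get_calibration("wrist"); im=optics.camera("wrist")
for d,c in((0,(255,0,255)),(15,(0,255,0))):
  a=np.radians(np.arange(0,360,60)+d)
  for z in proj(k,T(PT,np.c_[48*np.cos(a),48*np.sin(a),0*a+86])): cv2.circle(im,tuple(int(t) for t in z),3,c,1)
cv2.imwrite("pics/w4.png",im)
E
```

```text
11.25 [0.44543074 0.12113109 0.05464461] [ 0.18680484  0.01085325  1.80683583 -0.00221653  1.3195439   0.48951835] [ 0.53392649  0.74209934 -0.2900432 ]
0.09042716089979976 155.6977150434756
```

View pics/w4.png

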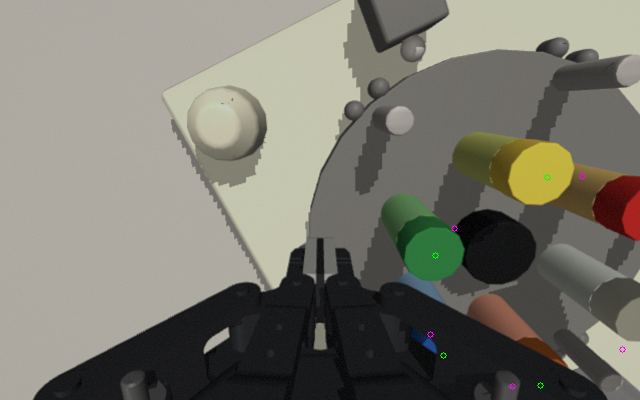

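The turret has moved: the vials sit at the +15° marks (green cap at (434,250)) and the contact is as modelled. I'll keep pushing.

Request:
jog_arm --angular '[[0, 0, -4], [0, 0, -4], [0, 0, -4], [0, 0, -4], [0, 0, -4]]' --translation '[[-6.4, 0.2, 0], [-6.4, 0.2, 0], [-6.4, 0.2, 0], [-6.4, 0.2, 0], [-6.4, 0.2, 0]]' --jaw '[1, 1, 1, 1, 1]'

```text
time_s: 11.92
tcp_pos: [0.4414, 0.09, 0.0545]
tcp_rot: [0.002, 0.69, 0.724, 0.001]
contact_force: [1.4, 1.4, -0.0]
grip_width: -0.0001
grip_force: 0.5
```

Request:
jog_arm --angular '[[0, 0, -4], [0, 0, -4], [0, 0, -3], [0, 0, 0]]' --translation '[[-6.4, 0.2, 0], [-6.4, 0.2, 0], [-4.8, 0.2, 0], [0, 0, 0]]' --jaw '[1, 1, 1, 1]'

```text
time_s: 12.42
tcp_pos: [0.4438, 0.0724, 0.0544]
tcp_rot: [0.002, 0.618, 0.786, 0.001]
contact_force: [-0.7, -0.2, 0.1]
grip_width: -0.0002
grip_force: 0.0
```

```bash
python3 - <<'E'
from h import *
from plant import monitor
s=monitor.get_state();print(s["time_s"],s["tcp_pos"],s["joint_pos"],s["contact_force"])
x=R.from_euler("z",-.131).apply(s["tcp_pos"]-np.array([.532,.095,0]));a=np.degrees(np.arctan2(x[1],x[0]))%360;print(np.hypot(*x[:2]),a,np.degrees((quat(s["tcp_rot"]).inv()*rot_push(.131,np.radians(a))).as_rotvec()))
E
```

```text
12.425 [0.44377805 0.0723677  0.05438821] [ 8.04357780e-02 -2.26802301e-02  1.84077736e+00 -1.55963105e-03
  1.31947505e+00 -1.57539992e-01] [-0.68314893 -0.19311564  0.05671315]
0.09107871876147866 186.8825236465043 [ 0.21311413  0.12306987 -0.73121394]
```

Request:
jog_arm --angular '[[0, 0, -2.5], [0, 0, -2.5], [0, 0, -2.5], [0, 0, 0]]' --translation '[[-4, 0.1, 0], [-4, 0.1, 0], [-4, 0.1, 0], [0, 0, 0]]' --jaw '[1, 1, 1, 1]'

```text
time_s: 12.92
tcp_pos: [0.4473, 0.0612, 0.0543]
tcp_rot: [0.002, 0.565, 0.825, 0.001]
contact_force: [-0.1, 0.0, -0.3]
grip_width: 0.0
grip_force: 0.0
```

Request:
jog_arm --angular '[[0, 0, -1], [0, 0, 0]]' --translation '[[-1.6, 0, 0], [0, 0, 0]]' --jaw '[1, 1]'

```text
time_s: 13.18
tcp_pos: [0.4479, 0.0595, 0.0543]
tcp_rot: [0.002, 0.557, 0.83, 0.001]
contact_force: [0.3, 0.5, -0.8]
grip_width: -0.0002
grip_force: 0.3
```

```bash
cat > turr.py <<'E'
from h import *
from plant import monitor,optics
s=monitor.get_state();print(s["time_s"],s["tcp_pos"],s["contact_force"])
x=R.from_euler("z",-.131).apply(s["tcp_pos"]-np.array([.532,.095,0]));a=np.degrees(np.arctan2(x[1],x[0]))%360;print("push",np.hypot(*x[:2]),a)
# green + yellow cap centroid in side view -> turret angle
k=optics.get_calibration("side"); im=optics.camera("side"); cv2.imwrite("pics/side_last.png",im)
h=cv2.cvtColor(im,cv2.COLOR_BGR2HSV)
for n,lo,hi,a0 in(("green",50,75,120),("yellow",24,32,60),("blue",105,125,180),("orange",8,14,240)):
    m=((h[...,0]>=lo)&(h[...,0]<=hi)&(h[...,1]>190)&(h[...,2]>60)).astype(np.uint8); m[:210]=0;m[300:]=0;m[:,:270]=0;m[:,350:]=0
    N,L,S,C=cv2.connectedComponentsWithStats(m)
    if N<2: continue
    i=1+S[1:,4].argmax()
    best=min(np.arange(0,75,.5),key=lambda t:np.linalg.norm(proj(k,T(PT,[48*np.cos(np.radians(a0+t)),48*np.sin(np.radians(a0+t)),80]))[0]-C[i]))
    print(n,S[i],C[i].round(1),"turret",best,proj(k,T(PT,[48*np.cos(np.radians(a0+60)),48*np.sin(np.radians(a0+60)),80]))[0].round(1))
E
python3 turr.py
```

```text
13.175 [0.44791547 0.05948497 0.05428186] [ 0.26437754  0.51129117 -0.77893863]
push 0.09127719556044196 195.39213297566047
green [324 240   8   9  30] [327.1 243.3] turret 60.0 [327.  243.3]
yellow [311 252   9   9  65] [315.1 256.2] turret 58.5 [316.  257.2]
blue [316 225   7  10  42] [318.8 229.7] turret 58.5 [318.7 229. ]
orange [298 223   8  10  70] [301.7 227.4] turret 55.0 [300.1 227.8]
```

Request:
jog_arm --angular '[[0, 0, -1], [0, 0, -1], [0, 0, 0]]' --translation '[[-1.6, 0, 0], [-1.6, 0, 0], [0, 0, 0]]' --jaw '[1, 1, 1]'

```text
time_s: 13.6
tcp_pos: [0.4491, 0.0562, 0.0542]
tcp_rot: [0.002, 0.543, 0.84, 0.0]
contact_force: [0.1, -0.3, -0.4]
grip_width: 0.0002
grip_force: 0.0
```

```bash
python3 turr.py
```

```text
13.6 [0.44906087 0.05621095 0.0542039 ] [ 0.12896151 -0.33136283 -0.37153529]
push 0.09156140020096862 197.55885078826842
green [324 240   8   8  30] [327.6 242.9] turret 61.5 [327.  243.3]
yellow [311 252  10   9  67] [315.9 255.8] turret 61.5 [316.  257.2]
blue [316 225   6   9  42] [318.4 229.2] turret 60.5 [318.7 229. ]
orange [297 223   9  10  72] [300.9 227.4] turret 57.0 [300.1 227.8]
```

Request:
jog_arm --angular '[[0, 0, 0], [0, 0, 0], [0, 0, 0], [0, 0, 0]]' --translation '[[8, 0, 0], [8, 0, 0], [0, 0, -20], [0, 0, -50]]' --jaw '[1, 1, 1, 1]'

```text
time_s: 14.15
tcp_pos: [0.4403, 0.0716, 0.1228]
tcp_rot: [-0.0, 0.542, 0.84, -0.001]
contact_force: [0.6, -0.5, 0.8]
grip_width: 0.0002
grip_force: 0.0
```

```bash
python3 turr.py; python3 - <<'E'
from h import *
from plant import optics
k=optics.get_calibration("wrist"); im=optics.camera("wrist")
a=np.radians(np.arange(0,360,60))
for z in proj(k,T(PT,np.c_[48*np.cos(a),48*np.sin(a),0*a+86])): cv2.circle(im,tuple(int(t) for t in z),3,(255,0,255),1)
a=a+np.pi/6
for z in proj(k,T(PT,np.c_[88*np.cos(a),88*np.sin(a),0*a+71])): cv2.circle(im,tuple(int(t) for t in z),3,(0,255,0),1)
cv2.imwrite("pics/w5.png",im)
E
```

```text
14.15 [0.4402704  0.07164269 0.12276603] [ 0.5883611  -0.4823053   0.84297873]
push 0.09465665693404453 186.7800186419951
green [324 239   8  10  33] [327.2 243.2] turret 60.5 [327.  243.3]
yellow [311 252  10   9  65] [315.8 255.8] turret 61.0 [316.  257.2]
blue [316 225   8   9  59] [319.3 228.7] turret 58.5 [318.7 229. ]
orange [297 223   9  10  71] [300.9 227.5] turret 57.0 [300.1 227.8]
```

View pics/w5.png

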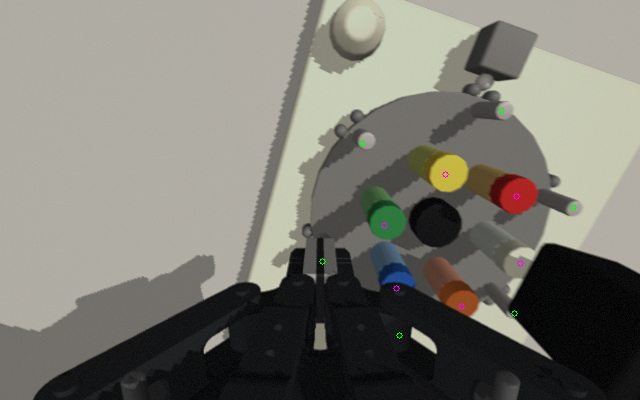

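The turret is seated one stop on. Yellow has moved from 60° to 120°, the pegs sit on the stop marks (for example (503,110) and (364,142)), and nothing is touching it. Next is back to the knob.

```bash
python3 - <<'E'
from h import *
from plant import monitor
s=monitor.get_state();n=R.from_euler("z",.131).apply([-.5736,0,.8192])
plan(s["tcp_pos"],quat(s["tcp_rot"]),np.array([.5316,-.056,.0648])+n*.105,rot_knob(.131,-.70,0),10)
E
```

```text
A [[-2.9, -1.9, -3.21], [-2.9, -1.9, -3.21], [-2.9, -1.9, -3.21], [-2.9, -1.9, -3.21], [-2.9, -1.9, -3.21]] 
T [[-13.5, -3.1, -2.1], [-13.4, -3.7, -1.8], [-13.2, -4.4, -1.6], [-13.0, -5.1, -1.4], [-12.7, -5.7, -1.2]]
A [[-2.9, -1.9, -3.21], [-2.9, -1.9, -3.21], [-2.9, -1.9, -3.21], [-2.9, -1.9, -3.21], [-2.9, -1.9, -3.21]] 
T [[-12.4, -6.4, -1.1], [-12.1, -7.0, -1.0], [-11.7, -7.6, -1.0], [-11.3, -8.2, -1.0], [-10.9, -8.8, -1.1]]
```

Request:
jog_arm --angular '[[-2.9, -1.9, -3.2], [-2.9, -1.9, -3.2], [-2.9, -1.9, -3.2], [-2.9, -1.9, -3.2], [-2.9, -1.9, -3.2]]' --translation '[[-13.5, -3.1, -2.1], [-13.4, -3.7, -1.8], [-13.2, -4.4, -1.6], [-13.0, -5.1, -1.4], [-12.7, -5.7, -1.2]]' --jaw '[1, 1, 1, 1, 1]'

```text
time_s: 14.88
tcp_pos: [0.4556, 0.0034, 0.1345]
tcp_rot: [0.14, 0.413, 0.898, 0.062]
contact_force: [0.1, 0.2, -0.1]
grip_width: 0.0001
grip_force: 0.0
```

Request:
jog_arm --angular '[[-2.9, -1.9, -3.2], [-2.9, -1.9, -3.2], [-2.9, -1.9, -3.2], [-2.9, -1.9, -3.2], [-2.9, -1.9, -3.2]]' --translation '[[-12.4, -6.4, -1.1], [-12.1, -7.0, -1.0], [-11.7, -7.6, -1.0], [-11.3, -8.2, -1.0], [-10.9, -8.8, -1.1]]' --jaw '[0, 0, 0, 0, 0]'

```text
time_s: 15.5
tcp_pos: [0.4693, -0.0645, 0.1449]
tcp_rot: [0.272, 0.268, 0.917, 0.12]
contact_force: [0.7, -0.4, -0.2]
grip_width: 0.0426
grip_force: 0.0
```

```bash
python3 - <<'E'
from h import *
from plant import monitor,optics
s=monitor.get_state();n=R.from_euler("z",.131).apply([-.5736,0,.8192]);R0=quat(s["tcp_rot"])
print(s["time_s"],s["tcp_pos"],s["joint_pos"],s["grip_width"])
E1=np.array([.5316,-.056,.0648])
print("to grasp",R0.inv().apply(E1-s["tcp_pos"])*1e3,np.degrees((R0.inv()*rot_knob(.131,-.70,0)).as_rotvec()))
k=optics.get_calibration("wrist"); im=optics.camera("wrist"); K=E1+n*.0187
a=-.70;m=R.from_euler("z",.131);b=m.apply([np.cos(a)*.8192,np.sin(a),np.cos(a)*.5736])
q=proj(k,np.array([K+n*.014,K+n*.014+b*.024,K+n*.014-b*.024]))
for z in q: cv2.circle(im,tuple(int(t) for t in z),3,(0,255,0),1)
cv2.imwrite("pics/w6.png",im); print(q)
E
```

```text
15.5 [ 0.46926119 -0.06447135  0.1449258 ] [-0.38119264 -0.49027896  2.13343461  0.33963766  0.98544524 -1.49791251] 0.04257548261589824
to grasp [ -4.72398789   4.33061483 101.67087084] [-0.30718855 -0.34997861  0.03582723]
[[324.58545444 218.13300045]
 [324.43380941 249.05421692]
 [324.74662601 185.32806761]]
```

View pics/w6.png

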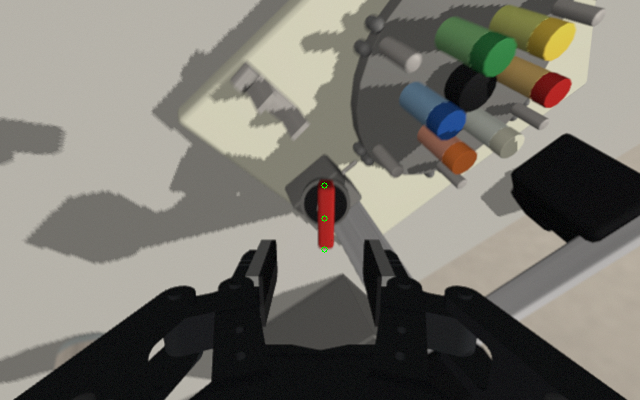

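The bar at (326,215) lies along the predicted marks and stands at its loose angle. I'll grasp it.

Request:
jog_arm --angular '[[-0.3, -0.3, 0], [0, 0, 0], [0, 0, 0], [0, 0, 0], [0, 0, 0]]' --translation '[[-4.7, 4.8, 26], [0, 0, 26], [0, 0, 26], [0, 0, 22], [0, 0, 0]]' --jaw '[0, 0, 0, 0, 0]'

```text
time_s: 16.18
tcp_pos: [0.5304, -0.0547, 0.0647]
tcp_rot: [0.272, 0.269, 0.916, 0.121]
contact_force: [0.1, 0.7, 0.4]
grip_width: 0.0432
grip_force: 0.0
```

Request:
jog_arm --angular '[[0, 0, 0], [0, 0, 0], [0, 0, 0], [0, 0, 0]]' --translation '[[0, 0, 0], [0, 0, 0], [0, 0, 0], [0, 0, 0]]' --jaw '[0.4, 1, 1, 1]' --force 25

```text
time_s: 16.68
tcp_pos: [0.5311, -0.0564, 0.0676]
tcp_rot: [0.274, 0.269, 0.915, 0.121]
contact_force: [-5.5, -3.0, 2.4]
grip_width: 0.0117
grip_force: 24.6
```

```bash
cat > kn.py <<'E'
from h import *
from plant import monitor
s=monitor.get_state();Q=quat(s["tcp_rot"])
print(s["time_s"],s["joint_pos"],s["grip_width"],s["grip_force"])
print("q deg",np.degrees((rot_knob(.131,.65,0).inv()*Q).as_rotvec()), "tool moment",Q.inv().apply(s["ft_torque"]),"force",Q.inv().apply(s["contact_force"]))
E
python3 kn.py
```

```text
16.675 [-0.30121489 -0.16915847  2.05943546  0.36923655  0.72084087 -1.51388234] 0.01169323345308139 24.61466865381226
q deg [ 0.09521985  0.12501509 77.43533702] tool moment [ 0.8000561   0.42708228 -0.02190384] force [ 1.11902314 -3.91668587 -5.33686445]
```

Request:
jog_arm --angular '[[0, 0, -8], [0, 0, -8], [0, 0, -8], [0, 0, -8], [0, 0, -8]]' --translation '[[0, 0, 0], [0, 0, 0], [0, 0, 0], [0, 0, 0], [0, 0, 0]]' --jaw '[1, 1, 1, 1, 1]'

```text
time_s: 17.3
tcp_pos: [0.5311, -0.0564, 0.0676]
tcp_rot: [0.299, -0.063, 0.952, 0.019]
contact_force: [-6.2, -2.4, 3.4]
grip_width: 0.0116
grip_force: 25.3
```

Request:
jog_arm --angular '[[0, 0, -8], [0, 0, -8], [0, 0, -8], [0, 0, -8], [0, 0, 0]]' --translation '[[0, 0, 0], [0, 0, 0], [0, 0, 0], [0, 0, 0], [0, 0, 0]]' --jaw '[1, 1, 1, 1, 1]'

```text
time_s: 17.92
tcp_pos: [0.5311, -0.0563, 0.0676]
tcp_rot: [0.293, -0.322, 0.898, -0.064]
contact_force: [-6.6, -2.5, 4.3]
grip_width: 0.0119
grip_force: 24.7
```

```bash
python3 kn.py
```

```text
17.925 [-0.30099015 -0.16919136  2.05945225  0.36938932  0.72106686 -2.77210826] 0.01186860473510448 24.724620189517736
q deg [-0.01626949  0.13940289  5.34016022] tool moment [-0.24185629  0.74456492 -0.02666655] force [ 3.52259894  0.274789   -7.46041849]
```

Request:
jog_arm --angular '[[0, 0, -3], [0, 0, -2.5], [0, 0, -2], [0, 0, 0]]' --translation '[[0, 0, 0], [0, 0, 0], [0, 0, 0], [0, 0, 0]]' --jaw '[1, 1, 1, 1]'

```text
time_s: 18.42
tcp_pos: [0.5311, -0.0563, 0.0676]
tcp_rot: [0.288, -0.378, 0.876, -0.082]
contact_force: [-6.4, -1.4, 4.6]
grip_width: 0.012
grip_force: 37.6
```

```bash
python3 kn.py
```

```text
18.425 [-0.3012375  -0.1692811   2.05951033  0.37001344  0.72120598 -2.90092955] 0.011978561526153297 37.60238707065582
q deg [-0.03102938  0.12136112 -2.00269074] tool moment [-0.35091218  0.73694853  0.50356879] force [ 2.44253387  1.25401287 -7.50397599]
```

The moment about the axis is +0.5 N m with the turn past 0, so the knob is tight. I'll release and back away.

Request:
jog_arm --angular '[[0, 0, 0], [0, 0, 0], [0, 0, 0], [0, 0, 0]]' --translation '[[0, 0, 0], [0, 0, 0], [0, 0, 0], [0, 0, 0]]' --jaw '[0.3, 0.3, 0.3, 0.3]'

```text
time_s: 18.92
tcp_pos: [0.5313, -0.0558, 0.0668]
tcp_rot: [0.288, -0.379, 0.876, -0.082]
contact_force: [0.2, 0.1, -0.8]
grip_width: 0.0303
grip_force: 0.0
```

Request:
jog_arm --angular '[[0, 0, 0], [0, 0, 0], [0, 0, 0], [0, 0, 0], [0, 0, 0]]' --translation '[[0, 0, -15], [0, 0, -30], [0, 0, -35], [0, 0, -30], [0, 0, 0]]' --jaw '[0.3, 0.3, 0.3, 0.3, 0.3]'

```text
time_s: 19.55
tcp_pos: [0.4695, -0.0646, 0.1595]
tcp_rot: [0.29, -0.379, 0.875, -0.084]
contact_force: [-0.2, -0.1, 0.5]
grip_width: 0.0304
grip_force: 0.0
```

```bash
python3 kn.py; python3 turr.py; python3 - <<'E'
from h import *
from plant import optics
n=R.from_euler("z",.131).apply([-.5736,0,.8192]);K=np.array([.5316,-.056,.0648])+n*.0187
k=optics.get_calibration("wrist"); im=optics.camera("wrist");a=.65;b=R.from_euler("z",.131).apply([np.cos(a)*.8192,np.sin(a),np.cos(a)*.5736])
for z in proj(k,np.array([K+n*.014,K+n*.014+b*.024,K+n*.014-b*.024])): cv2.circle(im,tuple(int(t) for t in z),3,(0,255,0),1)
sd=cv2.resize(cv2.imread("pics/side_last.png")[145:325,235:375],None,fx=2,fy=2)
o=np.zeros((400,680,3),np.uint8); o[:,:400]=im[:,120:520]; o[:360,400:]=sd; cv2.imwrite("pics/w7.png",o)
E
```

```text
19.55 [-0.38290049 -0.51197723  2.12098256  0.33760137  1.00870174 -2.87481033] 0.03038990883654421 0.0
q deg [ 0.18529279  0.01919351 -2.1035262 ] tool moment [-0.16618555  0.19967951 -0.0151844 ] force [-0.03017821 -0.15824768 -0.55146371]
19.55 [ 0.46946762 -0.06462084  0.15954484] [-0.20093007 -0.12908004  0.52252342]
push 0.1714325219289455 241.10120596636506
green [324 239   8   9  35] [327.2 242.7] turret 62.0 [327.  243.3]
yellow [311 252  11   9  68] [316.  255.8] turret 61.5 [316.  257.2]
blue [315 224   9  10  61] [319.2 228.6] turret 59.5 [318.7 229. ]
orange [297 223   8  10  69] [300.7 227.5] turret 58.0 [300.1 227.8]
```

View pics/w7.png

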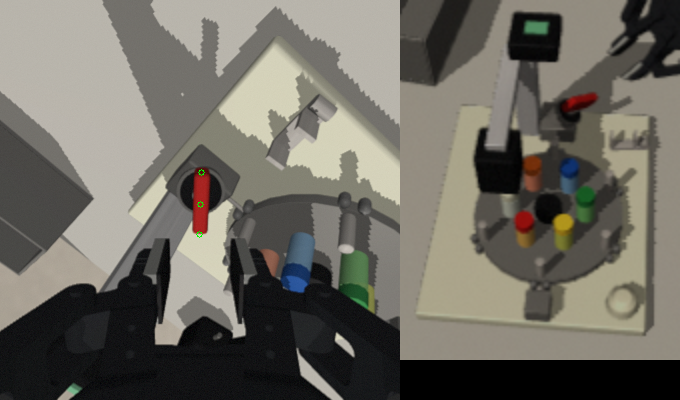

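The final view shows the bar back on its tight marks (200,172–235). The turret is one stop on, the weight and clip haven't moved, and the gripper is clear.

```bash
python3 -c "
from plant import ticket; print(ticket.job_done())"
```

```text
the job is handed in; nothing more can be done
None
```

I loosened the knob to its stop, moved the turret one place anticlockwise to its next stop, turned the knob back fully tight, and handed the job in at about 20 s; the weight and clip looked unmoved in the last pictures.

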